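# Zero the petal counter, then index the flower head three clicks and hold

## Robot

A 6-joint arm with a two-finger parallel gripper is mounted at the origin on the work surface. World frame = base frame: x ahead of the robot, y to its left, z up, the work surface at z = 0. Lengths are in mm, angles in rad, forces in N, time in s.
With the tool pointing down it reaches from about 350 to 775 mm from the base axis. Payload 7.3 kg.
Tool frame: the origin (TCP) lies at the centre of the arm's flange, where the gripper is bolted on; the fingertips stand 178 mm ahead of it and the grasp point (between the pads) lies 159 mm ahead of it; z points along the fingers, y is the direction in which the jaws open and shut (so a half turn about z gives the same grasp; the last joint's range is limited). The gripper opens to 92 mm and grips with 3 to 60 N. Pads are 19 mm wide; open, the fingers measure 130 mm over their backs; the gripper's body (75 mm by 190 mm) begins 47 mm behind the grasp point.
Start: joints at [-1.325, 0.342, 1.524, -0, 1.275, -0.146], TCP at [200.492, -485.212, 404.741] pointing down, gripper open.
Joint ranges: [-2.53, 2.53], [-0.77, 2.02], [0.04, 2.7], [-1, 4.14], [0.28, 2.66], [-3.11, 3.11]. Speed limits (rad/s): [2.57, 2.57, 3.14, 3.14, 3.14, 3.14].

## Interface

Orientations are given as [roll, pitch, yaw] about the fixed x, y, z axes, in that order (R = Rz(yaw) Ry(pitch) Rx(roll)).
In Python, from plant import status, viewer, ticket gives the robot as it stands.
- The arm moves only by the tool play_rows, never from a script. Its argument "commands" is a list of rows, each an object with "offset": the shift along the tool's x, y, z in m, a list of three; "twist": the turn about the tool's z in degrees. A call has 1 to 5 rows; each row shifts and turns the commanded pose from where the row before left it, along the tool's axes as they then stand; what a row does not reach is not made up. A row lasts 1/10 s, in which the tool goes at most 50 mm and 8.59 degrees, less where a joint would pass 70% of its speed; a pose out of reach is approached as far as the arm can. A call with a gripper value outside its range is refused whole. "jaw" is the closure in counts, from 0 (fully open) to 255 (shut), set as the call begins (left out, the last holds). The fingers move at their own pace and stop on an object; the grip force is fixed at half the most. Time passes only in rows, so rows that do not move let the fingers close. It gives the time, the measured TCP pose, the force and the opening at its end, in the units of the state.
- status.get_obs(): the state, without advancing time (a new reading comes with each control period).
- viewer.capture(name): name is "scene" or "top"; returns the picture (480x640x3 uint8, red, green, blue); there is no depth.
- viewer.camera_params(name): a dict with "fov_y" (degrees; the focal length in pixels is half the picture's height over the tangent of half this angle, whatever the lens; pixels are square), "cx", "cy" (the principal point, pixels), "D" ([k1, k2, p1, p2, k3] as OpenCV has them; the pictures are not rectified), "rvec" (rotation vector, rad) and "tvec" (3), from world to camera coordinates, as OpenCV has them. Camera axes: x right, y down, z forward; pixel columns grow to the right and rows downward; lengths in mm; the calibration is good to about 2 mm. A picture is of the moment at which its call begins. camera_params takes no time and is no camera call.
- ticket.close_job(): hands the job in, once; it reports no verdict.
The state is a dict: "time": time; "joint_positions": joint angles; "dq": joint speeds; "tau": joint torques, N m; "tool_pos": TCP position; "tcp_rot": TCP orientation; "contact_force": force on the tool from outside, world axes, zero at the start; "moment": the same for the moment, N m; "grip_width": finger opening in mm.
Only numpy, scipy, OpenCV 4.12 (cv2) and the standard library are available. Lean on these libraries where they do the work, as an engineer would, in place of code of your own. Each camera call takes 0.05 s, during which the arm holds its last target.

## Task

Ready the flower fixture for the next petal: first turn the reset knob on the box-shaped petal counter anticlockwise, fully back to its zero stop, and let go of it. Then grip the bar knob of the round index head, turn it clockwise from its zero stop to the third click without running on to the fourth, and finish while holding it there in the gripper, as its return spring would run it back if released. Leave the other things on the bench where they are.

Things in the scene. Friction and masses are not known exactly. Their poses are not given: they have to be found in the camera images.
- index_head: Round grey index head fixed to the bench: foot 150 mm across, drum 128 mm, top face 45 mm high. Origin: centre of underside. On the top face brass pins at 59 mm radius mark six stops: the tallest, zero, on the head's -x, the others clockwise from above, 24 degrees apart. On the drum turn a copper five-petal blank (94 mm across, 54 mm high), a pointer and the index knob.
- index_grip (a point): Grip point of the index knob, on its vertical turning axis, 84 mm above the bench. The knob is an upright dark steel bar 50 mm long (point x), 14 mm wide (point y), flat sided, clear from 61 mm up to its top at 100 mm above the bench. The point turns with the knob; its -x is the pointer's direction; at zero its axes equal the head's.
- index_knob (a joint): Index knob angle, rad: 0 at its zero stop, where it starts; grows clockwise from above; far end 2.2. Clicks at 0.419, 0.838, 1.257 (third), 1.676, 2.094. A spring returns it with 0.13 to 0.15 N m; a click wave of 0.10 N m rides on that: resistance peaks 6 degrees past each click and is least 6 degrees before the next. Let go, it runs back to zero.
- counter: Petal counter fixed to the bench: grey box 120 mm (its x) by 100 mm by 50 mm high with a bare digit window, a round aluminium dial and one small bar knob. Origin: centre of the underside; the dial's centre is 12 mm from it towards -x. A brass stud at the -x edge marks zero; ticks run clockwise from it.
- reset_knob_grip (a point): Grip point of the reset knob, on its vertical turning axis, 87 mm above the bench. The knob is an upright black bar 42 mm long (point x), 14 mm wide (point y), clear from 64 mm up to its top at 94 mm above the bench, over a disc 44 mm across. A white line on top points to the point's -x. The point turns with the knob; at zero its axes equal the counter's.
- reset_knob (a joint): Angle of the reset knob in rad, 0 at its solid zero stop, growing clockwise seen from above; it starts somewhere between 0.5 and 1.3 and is turned anticlockwise to zero. Friction 0.03 N m, no spring: it stays where it is left.
- hammer: Bystander: loose hammer lying, 260 mm long, up to 30 mm high. Origin: middle of its length, underside.
- pliers: Bystander: loose pliers lying flat, 180 mm long, 12 mm high.
- tape_roll: Bystander: loose roll of tape lying flat, 90 mm across, 24 mm high. Origin: centre of its underside.
- wax_tin: Bystander: loose round tin, 60 mm across, 55 mm high, standing between the two fixtures. Origin: centre of its underside.
- punch: Bystander: loose steel punch lying, 12 mm thick, 110 mm long, beyond the tin.
- wood_block: Bystander: loose wood block 70 by 55 by 35 mm near the robot. Origin: centre of its underside.
- steel_flower: Bystander: loose finished steel flower lying flat, 84 mm across, 18 mm high. Origin: centre of its underside.
Not all that is in view belongs to the job. What is shaped like the counter but blue, brown or green is not meant.

How it is judged:
By the outcome, as a careful person would: the job done as asked, in the order asked, and still so for the second after the job is handed in, while the arm keeps its last pose, push and grip.
It also fails if it takes over 58 s, if anything falls off the work surface, if the arm or the gripper's body presses on something with over 40 N, if the wrist force passes 120 N, or if a joint passes its speed limit or range.

## Working session

There is one attempt and no reset: what is moved stays moved. The work goes in short steps, Python scripts to look and compute and a tool call to move; the robot and the scene stay as the last step left them, time stands still between calls to the robot, and variables do not carry over. Pictures are saved under pics/ and viewed, and the job is handed in when it is done.

Besides the shell and the picture viewer there is one more tool, called after "Emit:" as a command line: name --argument value ..., lists and objects as JSON in quotes. play_rows: Moves the arm, as the interface text tells. Its arguments: {"type":"object","properties":{"commands":{"type":"array"},"jaw":{"type":"number"}},"required":["commands"]}

```bash
mkdir -p pics; ls; cat > h.py <<'E'
import numpy as np,cv2
from plant import status,viewer,ticket
def cam(n):
    p=viewer.camera_params(n);f=240/np.tan(np.radians(p['fov_y'])/2)
    K=np.array([[f,0,p['cx']],[0,f,p['cy']],[0,0,1.]]);return K,np.array(p['D'],float),np.array(p['rvec'],float).reshape(3),np.array(p['tvec'],float).reshape(3)
def px2w(n,uv,z):
    K,D,r,t=cam(n);R=cv2.Rodrigues(r)[0]
    q=cv2.undistortPoints(np.array(uv,float).reshape(-1,1,2),K,D).reshape(-1,2)
    C=-R.T@t;d=np.c_[q,np.ones(len(q))]@R
    return C+d*((np.broadcast_to(z,len(q))-C[2])/d[:,2])[:,None]
def w2px(n,P):
    K,D,r,t=cam(n);return cv2.projectPoints(np.array(P,float).reshape(-1,1,3),r,t,K,D)[0].reshape(-1,2)
E
python3 - <<'E'
from h import *
for n in("scene","top"):
    im=viewer.capture(n);cv2.imwrite(f'pics/{n}0.png',im[...,::-1])
    K,D,r,t=cam(n);print(n,K[0,0],D,-cv2.Rodrigues(r)[0].T@t)
print(status.get_obs())
E
```

```text
pics
scene 563.755106228842 [0.04346666 0.         0.         0.         0.        ] [1276.51116902  372.63306091 1435.99102439]
top 533.5558685612416 [-0.10087645  0.          0.          0.          0.        ] [ 222.83236343  105.97934466 1710.58627103]
{'time': 0.1, 'joint_positions': array([-1.32500124e+00,  3.42648927e-01,  1.52492895e+00, -6.33141580e-06,
        1.27541002e+00, -1.46005386e-01]), 'dq': array([-0.00156985, -0.00240816, -0.00228383, -0.00105376, -0.00136993,
        0.00237722]), 'tau': array([ 2.01351693e-03, -4.32003593e+01, -2.44694817e+01,  7.19063985e-02,
        5.26500796e-02, -6.09215317e-05]), 'tool_pos': array([ 200.45940037, -485.08792263,  404.11382603]), 'tcp_rot': array([-3.14021137e+00, -1.97000347e-04,  3.91802181e-01]), 'contact_force': array([ 0.26540842, -0.34689038,  0.42643098]), 'moment': array([-0.02174809,  0.00527778,  0.00686876]), 'grip_width': 91.53424532211672}
```

View pics/scene0.png

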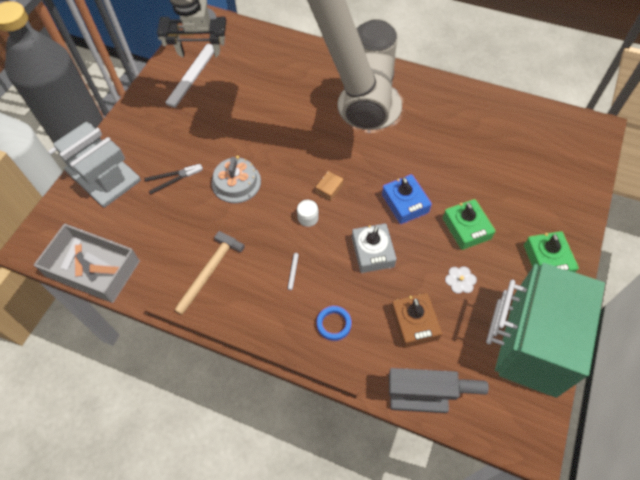

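View pics/top0.png

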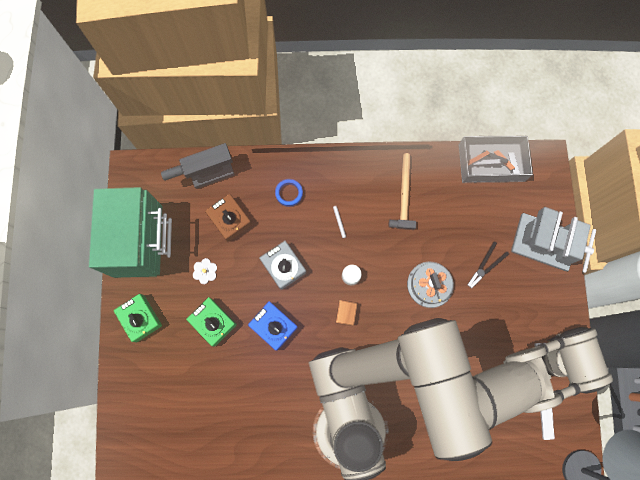

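Candidates for the counter in the top view: grey (284,265), blue (274,326), green (211,322) and (137,318), brown (230,217). I choose the grey one. The only round head is at (431,284). In the scene view these are (374,247) for the counter and (236,179) for the head.

```bash
python3 - <<'E'
from h import *
t=cv2.imread('pics/top0.png');s=cv2.imread('pics/scene0.png')
def c(im,u,v,r=32): return cv2.resize(im[v-r:v+r,u-r:u+r],(400,300) if 0 else (400,400),interpolation=cv2.INTER_CUBIC)
cv2.imwrite('pics/c1.png',cv2.resize(np.hstack([c(t,284,265),c(t,431,284)]),(800,400)))
cv2.imwrite('pics/c2.png',np.hstack([c(s,374,247),c(s,236,179)]))
E
```

```text
(no output)
```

View pics/c1.png

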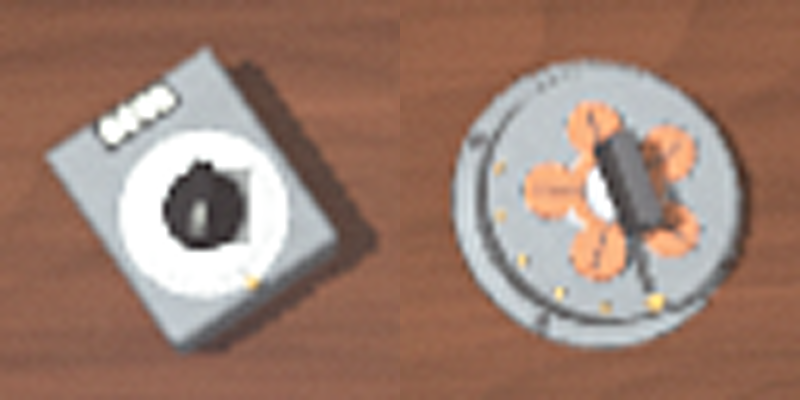

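View pics/c2.png

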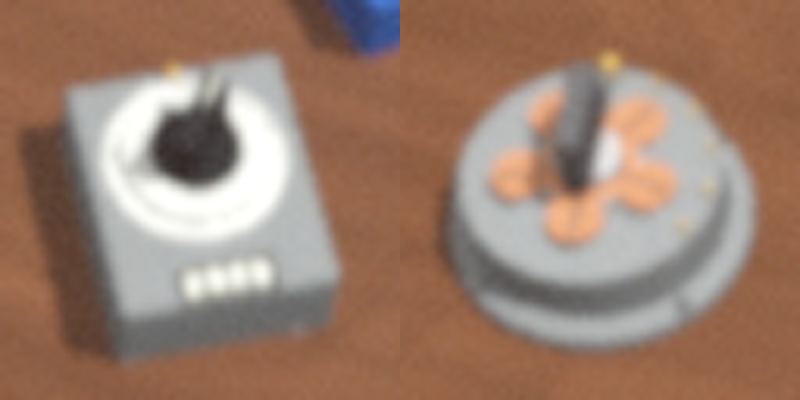

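```bash
cat > fit.py <<'E'
from h import *
from scipy.optimize import least_squares
def g(u,v,pts): return np.array([[u-32+(x+.5)/6.25-.5,v-32+(y+.5)/6.25-.5] for x,y in pts])
ct=g(284,265,[(45,157),(205,45),(335,240),(178,350)]);cs=g(374,247,[(120,320),(340,275),(278,57),(68,92)])
pt=g(431,284,[(255,300),(206,308),(159,292),(122,260),(101,216),(100,168)])
ps=g(236,179,[(210,62),(259,80),(294,107),(310,145),(308,188),(283,226)])
def C(p):
    c,s=np.cos(p[2]),np.sin(p[2]);return np.array([[p[0]+c*a-s*b,p[1]+s*a+c*b,50] for a,b in[(60,-50),(60,50),(-60,50),(-60,-50)]])
def P(p):
    a=p[2]+np.pi-np.radians(24)*np.arange(6);z=np.r_[p[3],[p[4]]*5]
    return np.c_[p[0]+59*np.cos(a),p[1]+59*np.sin(a),z]
E
python3 - <<'E'
from fit import *
print(px2w('top',[(284,265),(431,284),(352,274)],[50,45,55]))
best=None
for y0 in np.arange(-3,3.2,.5):
  for k in range(4):
    pass
  def f(p,views=('top','scene')): 
    X=C(p);return np.r_[(w2px('top',X)-np.roll(ct,K,0)).ravel(),(w2px('scene',X)-np.roll(cs,K,0)).ravel()]
  for K in range(4):
    r=least_squares(f,[450,230,y0]);
    if best is None or r.cost<best[0]-1e-6: best=(r.cost,r.x,K,r.fun.reshape(-1,2).round(1))
    if r.cost<20: print(K,r.cost,r.x)
print(best)
best=None
for y0 in np.arange(-3,3.2,.7):
  f=lambda p:np.r_[(w2px('top',P(p))-pt).ravel(),(w2px('scene',P(p))-ps).ravel()]
  r=least_squares(f,[430,-150,y0,55,48])
  if best is None or r.cost<best[0]:best=(r.cost,r.x,r.fun.reshape(-1,2).round(1))
print(best)
E
```

```text
[[ 516.48037202  191.98757062   50.        ]
 [ 444.326818   -270.75358962   45.        ]
 [ 481.4658781   -21.25676212   55.        ]]Traceback (most recent call last):
  File "<stdin>", line 10, in <module>
    return func(*args, **kwargs)
    result = trf(vector_fun.fun, vector_fun.jac, x0, f0, J0, lb, ub, ftol, xtol,
                 gtol, max_nfev, x_scale, loss_function, tr_solver,
                 tr_options.copy(), verbose, callback=callback_wrapped)
    return trf_no_bounds(
        fun, jac, x0, f0, J0, ftol, xtol, gtol, max_nfev, x_scale,
        loss_function, tr_solver, tr_options, verbose, callback=callback)
    J = jac(x)
    self._update_jac()
    ~~~~~~~~~~~~~~~~^^
    self.J = self.jac_wrapped(xp_copy(self.x), f0=self.f)
             ~~~~~~~~~~~~~~~~^^^^^^^^^^^^^^^^^^^^^^^^^^^^
    J, dct = approx_derivative(
             ~~~~~~~~~~~~~~~~~^
        self.fun,
        ^^^^^^^^^
    ...<2 lines>...
        **self.finite_diff_options,
        ^^^^^^^^^^^^^^^^^^^^^^^^^^^
    )
    ^
    J, _nfev = _dense_difference(fun_wrapped, x0, f0, h,
               ~~~~~~~~~~~~~~~~~
[... 217 characters left out ...]
for f_eval in f_evals]
                                    ^^^^^^^
    f = np.atleast_1d(self.fun(x, *self.args, **self.kwargs))
                      ~~~~~~~~^^^^^^^^^^^^^^^^^^^^^^^^^^^^^^
    return np.atleast_1d(self.fun(x))
                         ~~~~~~~~^^^
    return self.f(x, *self.args, **self.kwargs)
           ~~~~~~^^^^^^^^^^^^^^^^^^^^^^^^^^^^^^
  File "<stdin>", line 8, in f
  File "h.py", line 12, in w2px
    K,D,r,t=cam(n);return cv2.projectPoints(np.array(P,float).reshape(-1,1,3),r,t,K,D)[0].reshape(-1,2)
            ~~~^^^
  File "h.py", line 4, in cam
    p=viewer.camera_params(n);f=240/np.tan(np.radians(p['fov_y'])/2)
ValueError: time passes only in moves, steps and waits
```

```bash
sed -i 's/^def cam(n):/from functools import lru_cache\n@lru_cache(None)\ndef cam(n):/' h.py
python3 - <<'E'
from fit import *
ct=ct[[1,0,3,2]]
f=lambda p:np.r_[(w2px('top',C(p))-ct).ravel(),(w2px('scene',C(p))-cs).ravel()]
r=least_squares(f,[515,190,.65]);print(r.cost,r.x,r.fun.reshape(-1,2).round(1).tolist())
c=r.x;a=c[:2]-12*np.array([np.cos(c[2]),np.sin(c[2])]);print('reset axis',a)
f=lambda p:np.r_[(w2px('top',P(p))-pt).ravel(),(w2px('scene',P(p))-ps).ravel()]
r=least_squares(f,[444,-270,.46,55,48]);print(r.cost,r.x,r.fun.reshape(-1,2).round(1).tolist())
h=r.x
# overlays
def box(x,y,yaw,L,W,z0,z1):
    c,s=np.cos(yaw),np.sin(yaw)
    return np.array([[x+c*p-s*q,y+s*p+c*q,z] for z in(z0,z1) for p,q in[(-L/2,-W/2),(-L/2,W/2),(L/2,W/2),(L/2,-W/2)]])
rows=[]
for n,u,v in(('top',284,265),('scene',374,247)):
    im=cv2.imread(f'pics/{n}0.png');cr=cv2.resize(im[v-20:v+12,u-16:u+16] if n=='scene' else im[v-16:v+16,u-16:u+16],(400,400),interpolation=cv2.INTER_CUBIC)
    v0=v-20 if n=='scene' else v-16
    o=cr.copy()
    for th,col in((.6,(0,0,255)),(.9,(0,255,0)),(1.2,(255,0,0))):
        b=box(*a,c[2]-th,42,14,64,94);q=((w2px(n,b)-[u-16,v0]+.5)*12.5).astype(int)
        cv2.polylines(o,[q[4:]],True,col,1)
        e=q[4:6].mean(0).astype(int);cv2.circle(o,tuple(map(int,e)),4,col,-1)
    rows.append(np.hstack([cr,o]))
for i,x in enumerate(rows): cv2.imwrite(f'pics/k{i}.png',x)
rows=[]
for n,u,v in(('top',431,284),('scene',236,179)):
    im=cv2.imread(f'pics/{n}0.png');cr=cv2.resize(im[v-32:v+32,u-32:u+32],(400,400),interpolation=cv2.INTER_CUBIC)
    q=((w2px(n,box(h[0],h[1],h[2],50,14,61,100))-[u-32,v-32]+.5)*6.25).astype(int)
    cv2.polylines(cr,[q[4:]],True,(0,0,255),1);cv2.polylines(cr,[q[:4]],True,(0,255,0),1)
    rows.append(cr)
cv2.imwrite('pics/hd.png',np.hstack(rows))
E
```

```text
4.4322661450756105 [521.0746801  200.05985954   0.57632731] [[-0.4, -0.1], [-0.9, -0.6], [-1.2, -0.5], [0.0, -0.7], [-0.0, -0.6], [0.2, 0.3], [-0.5, -1.4], [-1.0, -1.1]]
reset axis [511.01304342 193.52048134]
1.6685632385584988 [ 4.48658116e+02 -2.74482292e+02  2.80000009e-01  5.40814268e+01
  4.84740382e+01] [[-0.3, 0.4], [-0.5, 0.1], [-0.5, 0.3], [-0.5, 0.1], [-0.5, 0.1], [-0.5, 0.0], [-0.4, -0.1], [-0.6, 0.1], [-0.6, 0.1], [-0.4, -0.0], [-0.5, -0.3], [-0.3, -0.3]]
```

View pics/k0.png

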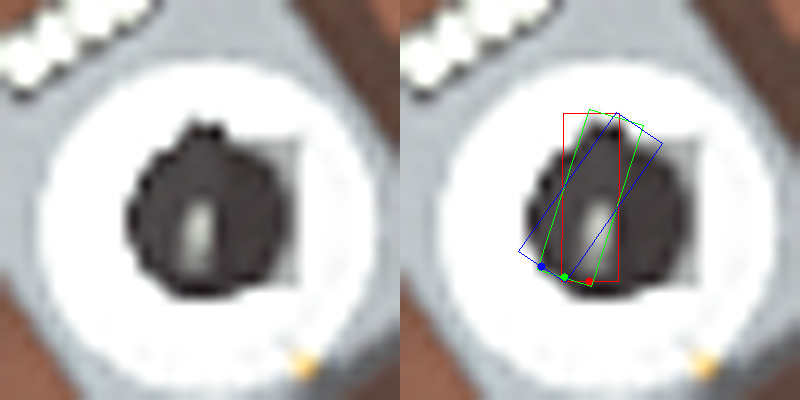

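View pics/k1.png

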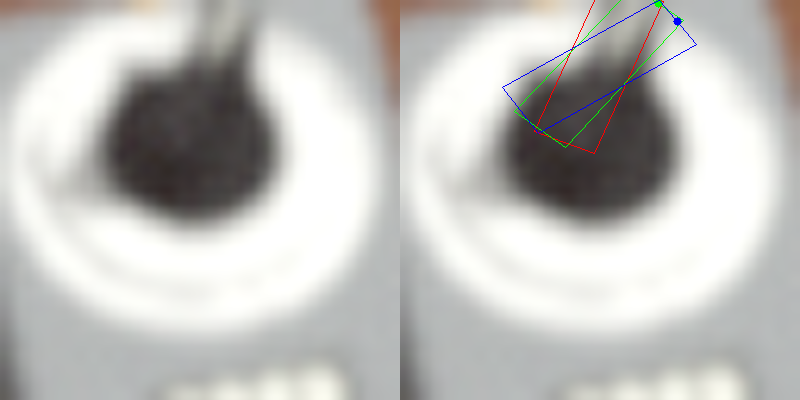

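View pics/hd.png

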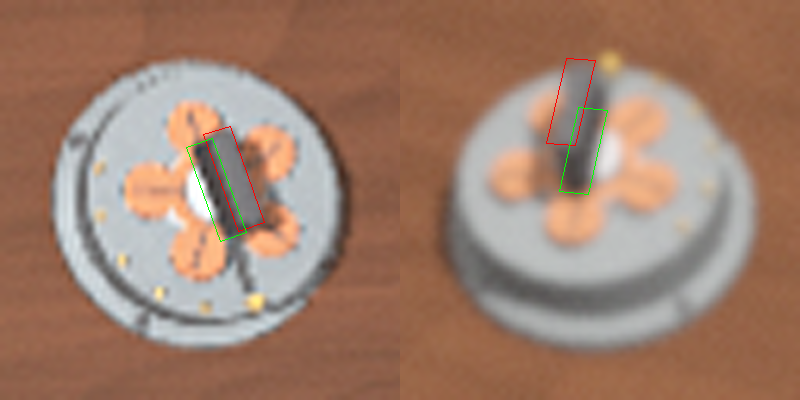

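Both crops confirm the choice: the grey counter at (284,265), with its knob's white line pointing down and slightly left (about 0.78 rad), and the index head at (431,284), with its bar at the zero pin. I'm moving above the counter now.

Emit:
play_rows --commands '[{"offset": [0.033,-0.0225,0],"twist": 0},{"offset": [0.033,-0.0225,0],"twist": 0},{"offset": [0.033,-0.0225,0],"twist": 0},{"offset": [0.033,-0.0225,0],"twist": 0},{"offset": [0.033,-0.0225,0],"twist": 0}]' --jaw 0

```text
time: 0.6
tool_pos: [310.5, -316.8, 404.5]
tcp_rot: [-3.141, 0.0, 0.391]
contact_force: [0.9, -0.5, 0.3]
grip_width: 91.6
```

Emit:
play_rows --commands '[{"offset": [0.033,-0.0225,0],"twist": 0},{"offset": [0.033,-0.0225,0],"twist": 0},{"offset": [0.033,-0.0225,0],"twist": 0},{"offset": [0.033,-0.0225,0],"twist": 0},{"offset": [0.033,-0.0225,0],"twist": 0}]'

```text
time: 1.1
tool_pos: [420.1, -149.7, 404.6]
tcp_rot: [-3.141, 0.0, 0.392]
contact_force: [0.8, 0.2, 0.1]
grip_width: 91.9
```

Emit:
play_rows --commands '[{"offset": [0.0215,-0.028,0],"twist": 0},{"offset": [0.0215,-0.028,0],"twist": 0},{"offset": [0.0215,-0.028,0],"twist": 0},{"offset": [0.0215,-0.028,0],"twist": 0},{"offset": [0.0215,-0.028,0],"twist": 0}]'

```text
time: 1.6
tool_pos: [465.5, 20.7, 404.5]
tcp_rot: [-3.141, 0.0, 0.392]
contact_force: [1.1, -0.4, 0.4]
grip_width: 91.8
```

Emit:
play_rows --commands '[{"offset": [0.0215,-0.028,0],"twist": 7},{"offset": [0,0,0],"twist": 7},{"offset": [0,0,0],"twist": 7},{"offset": [0,0,0],"twist": 7},{"offset": [0,0,0],"twist": 6}]'

```text
time: 2.1
tool_pos: [474.5, 53.5, 404.3]
tcp_rot: [3.141, 0.001, -0.206]
contact_force: [-0.1, 0.3, 0.5]
grip_width: 91.3
```

Emit:
play_rows --commands '[{"offset": [0.0015,-0.036,0],"twist": 0},{"offset": [0.0015,-0.036,0],"twist": 0},{"offset": [0.002,-0.036,0],"twist": 0},{"offset": [0.002,-0.0365,0],"twist": 0},{"offset": [0,0,0.04],"twist": 0}]'

```text
time: 2.6
tool_pos: [512.1, 197.2, 368.3]
tcp_rot: [-3.136, -0.01, -0.198]
contact_force: [0.4, -0.4, -0.2]
grip_width: 91.8
```

```bash
python3 - <<'E'
from h import *
for n,u,v in(("scene",374,235),("top",284,265)):
    im=viewer.capture(n);cv2.imwrite(f'pics/{n}1.png',cv2.resize(im[v-50:v+50,u-60:u+60,::-1],(720,600),interpolation=cv2.INTER_CUBIC))
E
```

```text
(no output)
```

View pics/scene1.png

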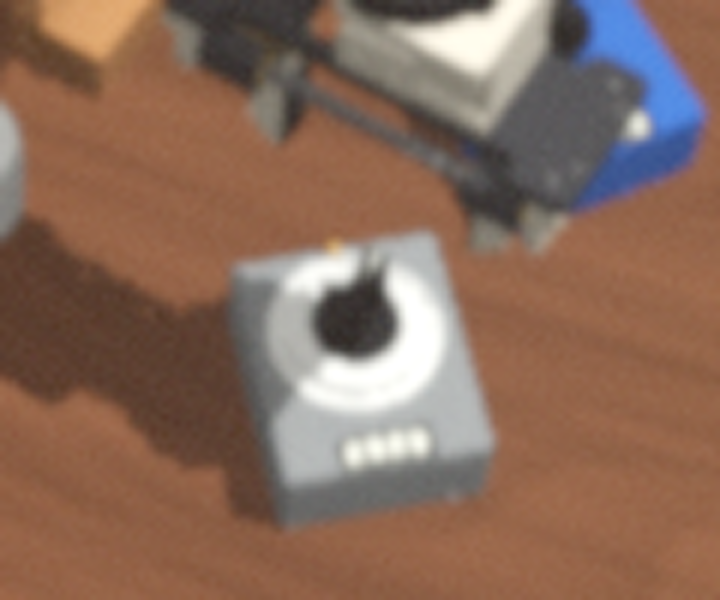

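View pics/top1.png

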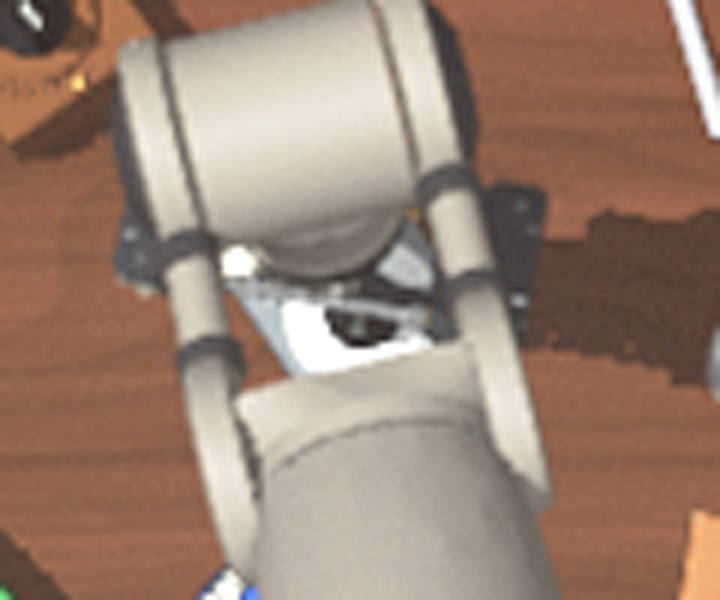

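The scene view shows the open jaws above the grey counter, with the reset knob at crop (360,310) and its white line towards (375,255). I'm descending.

Emit:
play_rows --commands '[{"offset": [0,0,0.03],"twist": 0},{"offset": [0,0,0.03],"twist": 0},{"offset": [0,0,0.03],"twist": 0},{"offset": [0,0,0],"twist": 0}]'

```text
time: 3.1
tool_pos: [509.4, 192.4, 272.2]
tcp_rot: [3.138, 0.007, -0.203]
contact_force: [-0.3, 0.0, 0.2]
grip_width: 92.1
```

Emit:
play_rows --commands '[{"offset": [0,0,0.018],"twist": 0},{"offset": [0,0,0.008],"twist": 0},{"offset": [0,0,0],"twist": 0},{"offset": [0,0,0],"twist": 0}]'

```text
time: 3.5
tool_pos: [510.8, 193.4, 250.0]
tcp_rot: [-3.141, -0.001, -0.202]
contact_force: [1.6, 0.5, 0.7]
grip_width: 91.9
```

```bash
python3 - <<'E'
from h import *
for n,u,v in(("scene",374,235),):
    im=viewer.capture(n);cv2.imwrite(f'pics/{n}2.png',cv2.resize(im[v-50:v+50,u-60:u+60,::-1],(720,600),interpolation=cv2.INTER_CUBIC))
E
```

```text
(no output)
```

View pics/scene2.png

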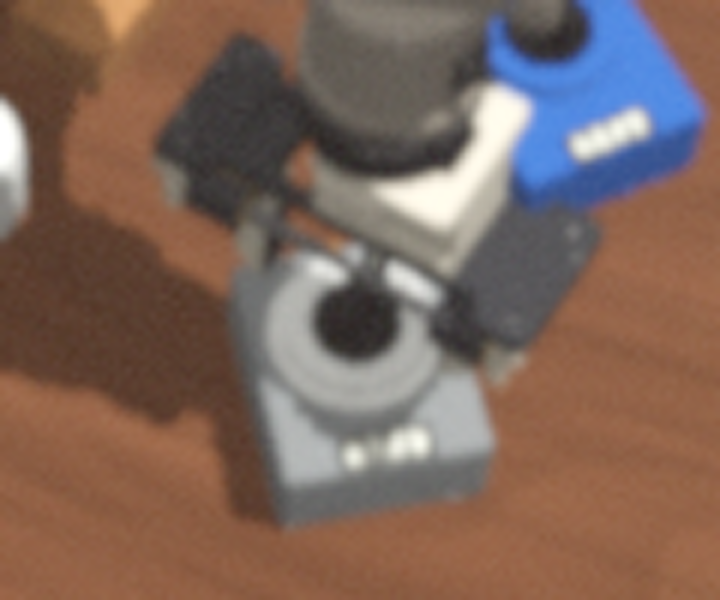

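The scene crop shows the jaws straddling the reset knob at about (355,320). I'm closing on it.

Emit:
play_rows --commands '[{"offset": [0,0,0.003],"twist": 0},{"offset": [0,0,0],"twist": 0},{"offset": [0,0,0],"twist": 0},{"offset": [0,0,0],"twist": 0},{"offset": [0,0,0],"twist": 0}]' --jaw 255

```text
time: 4.05
tool_pos: [510.5, 193.5, 245.7]
tcp_rot: [3.142, -0.0, -0.202]
contact_force: [0.1, 0.1, 0.0]
grip_width: 56.3
```

Emit:
play_rows --commands '[{"offset": [0,0,0],"twist": 0},{"offset": [0,0,0],"twist": 0},{"offset": [0,0,0],"twist": 0},{"offset": [0,0,0],"twist": 0},{"offset": [0,0,0],"twist": 0}]'

```text
time: 4.55
tool_pos: [510.4, 193.4, 245.7]
tcp_rot: [3.141, 0.0, -0.201]
contact_force: [-0.1, -6.1, 1.4]
grip_width: 16.4
```

```bash
python3 -c "
from h import *
print(status.get_obs())"
```

```text
{'time': 4.55, 'joint_positions': array([ 2.21826028e-01,  5.55440371e-01,  1.66722930e+00, -3.39153318e-04,
        9.19085071e-01,  1.99430580e+00]), 'dq': array([-0.00662348, -0.00320393,  0.00787455, -0.02067176,  0.01449929,
       -0.0024346 ]), 'tau': array([ 1.54148494e-01, -4.85484910e+01, -1.93172890e+01,  4.20328779e-01,
       -3.12563851e-01,  2.36572721e-02]), 'tool_pos': array([510.41427867, 193.3978891 , 245.66152263]), 'tcp_rot': array([ 3.14128024e+00,  3.69915777e-05, -2.01477719e-01]), 'contact_force': array([-0.12937526, -6.08777453,  1.41462917]), 'moment': array([-1.07419702,  0.35102239,  0.09224455]), 'grip_width': 16.419853138986085}
```

Emit:
play_rows --commands '[{"offset": [0,0,0],"twist": 0},{"offset": [0,0,0],"twist": 0},{"offset": [0,0,0],"twist": 0}]'

```text
time: 4.85
tool_pos: [510.4, 193.3, 245.6]
tcp_rot: [3.141, 0.0, -0.202]
contact_force: [-0.8, -1.6, 1.0]
grip_width: 13.7
```

```bash
python3 -c "
from h import *
o=status.get_obs();print(o['contact_force'],o['moment'],o['grip_width'],o['tool_pos'])"
```

```text
[-0.78788259 -1.64134937  1.03920786] [-0.32668393  0.17234408 -0.05293348] 13.65556367982014 [510.35923276 193.27600523 245.63264198]
```

Gripped at 13.7 mm with little side force. Turning anticlockwise.

Emit:
play_rows --commands '[{"offset": [0,0,0],"twist": -6},{"offset": [0,0,0],"twist": -7},{"offset": [0,0,0],"twist": -7},{"offset": [0,0,0],"twist": -7},{"offset": [0,0,0],"twist": -5}]'

```text
time: 5.35
tool_pos: [510.5, 192.4, 245.6]
tcp_rot: [3.14, 0.001, 0.362]
contact_force: [-0.4, -8.9, -0.1]
grip_width: 14.2
```

```bash
cat > s.py <<'E'
from h import *
o=status.get_obs();print(o['contact_force'].round(2),o['moment'].round(3),round(o['grip_width'],2),o['tool_pos'].round(1),o['tcp_rot'].round(4),o['joint_positions'][5].round(3),o['tau'][5].round(3))
E
python3 s.py
```

```text
[-0.39 -8.94 -0.08] [-1.519  0.036 -0.095] 14.22 [510.5 192.4 245.6] [3.1395e+00 1.3000e-03 3.6170e-01] 1.431 0.783
```

Emit:
play_rows --commands '[{"offset": [0,0,0],"twist": -3},{"offset": [0,0,0],"twist": -3},{"offset": [0,0,0],"twist": 0}]'

```text
time: 5.65
tool_pos: [510.6, 192.2, 245.6]
tcp_rot: [3.139, 0.002, 0.463]
contact_force: [0.8, -8.5, 1.4]
grip_width: 13.9
```

```bash
python3 s.py
```

```text
[ 0.78 -8.45  1.39] [-1.544  0.057  0.   ] 13.93 [510.6 192.2 245.6] [3.1393e+00 1.6000e-03 4.6330e-01] 1.33 -0.457
```

Emit:
play_rows --commands '[{"offset": [0,0,0],"twist": -2},{"offset": [0,0,0],"twist": 0}]'

```text
time: 5.85
tool_pos: [510.6, 192.2, 245.6]
tcp_rot: [3.139, 0.002, 0.498]
contact_force: [0.4, -9.1, 0.7]
grip_width: 13.7
```

```bash
python3 s.py
```

```text
[ 0.36 -9.05  0.73] [-1.587  0.056  0.013] 13.68 [510.6 192.2 245.6] [3.1393e+00 1.7000e-03 4.9770e-01] 1.295 -0.277
```

Emit:
play_rows --commands '[{"offset": [0,0,0],"twist": -2},{"offset": [0,0,0],"twist": 0}]'

```text
time: 6.05
tool_pos: [510.6, 192.1, 245.6]
tcp_rot: [3.139, 0.002, 0.533]
contact_force: [0.7, -9.0, 0.3]
grip_width: 14.0
```

```bash
python3 s.py
```

```text
[ 0.66 -8.99  0.33] [-1.639 -0.022 -0.021] 14.04 [510.6 192.1 245.6] [3.1392e+00 1.7000e-03 5.3260e-01] 1.26 -0.277
```

Emit:
play_rows --commands '[{"offset": [-0.0008,0.0013,0],"twist": -1},{"offset": [0,0,0],"twist": -1},{"offset": [0,0,0],"twist": 0}]'

```text
time: 6.35
tool_pos: [510.6, 191.6, 245.7]
tcp_rot: [3.141, 0.0, 0.567]
contact_force: [0.4, -5.5, -1.3]
grip_width: 13.7
```

```bash
python3 s.py
```

```text
[ 0.36 -5.54 -1.29] [-0.961 -0.202 -0.07 ] 13.65 [510.6 191.6 245.7] [3.1407e+00 2.0000e-04 5.6710e-01] 1.223 -0.164
```

Emit:
play_rows --commands '[{"offset": [0,0,0],"twist": -1.5},{"offset": [0,0,0],"twist": 0}]'

```text
time: 6.55
tool_pos: [510.5, 191.5, 245.7]
tcp_rot: [3.141, 0.0, 0.592]
contact_force: [1.3, -5.3, -0.8]
grip_width: 14.1
```

```bash
python3 s.py
```

```text
[ 1.35 -5.34 -0.79] [-1.06  -0.144 -0.688] 14.06 [510.5 191.5 245.7] [3.1411e+00 3.0000e-04 5.9180e-01] 1.198 -0.878
```

Emit:
play_rows --commands '[{"offset": [0,0,0],"twist": -1.5},{"offset": [0,0,0],"twist": 0}]'

```text
time: 6.75
tool_pos: [510.5, 191.5, 245.6]
tcp_rot: [3.141, 0.0, 0.618]
contact_force: [1.3, -6.0, 0.5]
grip_width: 14.3
```

```bash
python3 s.py
```

```text
[ 1.33 -5.95  0.52] [-1.008 -0.109 -0.764] 14.33 [510.5 191.5 245.6] [3.1412e+00 5.0000e-04 6.1770e-01] 1.172 -0.982
```

The moment jumped to about −0.7 N·m at yaw 0.58, which is the predicted zero of 0.576, so this is the solid stop. I'm releasing.

Emit:
play_rows --commands '[{"offset": [0,0,0],"twist": 0},{"offset": [0,0,0],"twist": 0},{"offset": [0,0,0],"twist": 0},{"offset": [0,0,0],"twist": 0},{"offset": [0,0,0],"twist": 0}]' --jaw 0

```text
time: 7.25
tool_pos: [510.4, 192.1, 245.7]
tcp_rot: [-3.142, -0.0, 0.619]
contact_force: [0.9, 0.0, -0.5]
grip_width: 49.4
```

Emit:
play_rows --commands '[{"offset": [0,0,0],"twist": 0},{"offset": [0,0,0],"twist": 0},{"offset": [0,0,-0.02],"twist": 0},{"offset": [0,0,-0.04],"twist": 0},{"offset": [0,0,-0.04],"twist": 0}]'

```text
time: 7.75
tool_pos: [510.2, 191.8, 346.3]
tcp_rot: [-3.141, 0.002, 0.619]
contact_force: [1.0, -0.5, 0.5]
grip_width: 88.8
```

Emit:
play_rows --commands '[{"offset": [0,0.04,-0.02],"twist": 0},{"offset": [0,0.045,0],"twist": 0},{"offset": [0,0.045,0],"twist": 0},{"offset": [0,0.045,0],"twist": 0},{"offset": [0,0.045,0],"twist": 0}]'

```text
time: 8.25
tool_pos: [638.7, 11.1, 365.8]
tcp_rot: [3.142, -0.0, 0.619]
contact_force: [0.8, 0.1, 0.1]
grip_width: 91.9
```

```bash
python3 s.py; python3 - <<'E'
from h import *
a=[]
for n,u,v in(("top",284,265),("scene",374,235),):
    im=viewer.capture(n);a.append(cv2.resize(im[v-30:v+30,u-30:u+30,::-1],(400,400),interpolation=cv2.INTER_CUBIC))
cv2.imwrite(f'pics/z3.png',np.hstack(a))
E
```

```text
[0.79 0.1  0.07] [-0.001 -0.071  0.008] 91.86 [638.7  11.1 365.8] [ 3.1415e+00 -2.0000e-04  6.1870e-01] 0.85 0.692
```

View pics/z3.png

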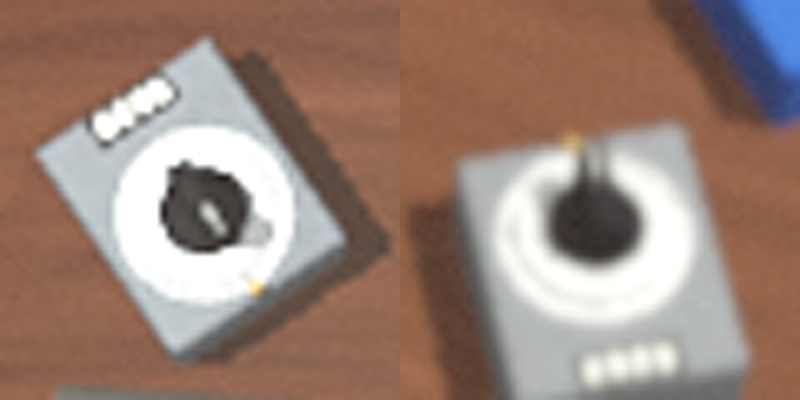

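```bash
python3 - <<'E'
from h import *
im=viewer.capture('top');u,v=284,265
cr=cv2.resize(im[v-12:v+12,u-12:u+12,::-1],(600,600),interpolation=cv2.INTER_CUBIC)
cy=.576;a=(510.5,191.8)
o=cr.copy()
for th,col in((0,(0,0,255)),(.15,(0,255,0))):
    y=cy-th;c,s=np.cos(y),np.sin(y)
    b=np.array([[a[0]+c*p-s*q,a[1]+s*p+c*q,94] for p,q in[(-21,-7),(-21,7),(21,7),(21,-7),(-21,0),(0,0)]])
    q=((w2px('top',b)-[u-12,v-12]+.5)*25).astype(int)
    cv2.polylines(o,[q[:4]],True,col,1);cv2.line(o,tuple(map(int,q[4])),tuple(map(int,q[5])),col,1)
cv2.imwrite('pics/z4.png',o)
g=cv2.cvtColor(im,cv2.COLOR_RGB2GRAY);print(g[v-6:v+7,u-7:u+8])
E
```

```text
[[255 255 255 242 121 166 254 255 255 255 255 255 255 255 254]
 [255 255 128  64  67  84  96  93  91 174 254 255 255 255 255]
 [255 255 126  77  79  72  66  62  58  54  50  88 232 255 255]
 [255 255 126  72  79  75  72  70  62  62  60  61  91 235 255]
 [255 254  55  68  85  81  76  74  67  66  65  61  59 117 239]
 [255 198  65  68  76  82  81  72  70  66  63  67  65  85 147]
 [255  90  75  75  70  81  79 122 125  63  62  63  67  70 143]
 [255  60  74  80  76  70  75 167 200 126  66  64  62  56 140]
 [255  56  74  78  75  70  68 138 205 179  67  66  64  64 145]
 [255 119  73  80  78  78  71  71 135 173 125  65  62  93 160]
 [255 236  62  78  80  82  73  69  73 149 159  64  60 130 188]
 [255 255 110  71  76  80  78  74  70  93  93  56  67 151 198]
 [255 255 234 109  65  75  79  73  68  55  53  62 118 173 192]]
```

View pics/z4.png

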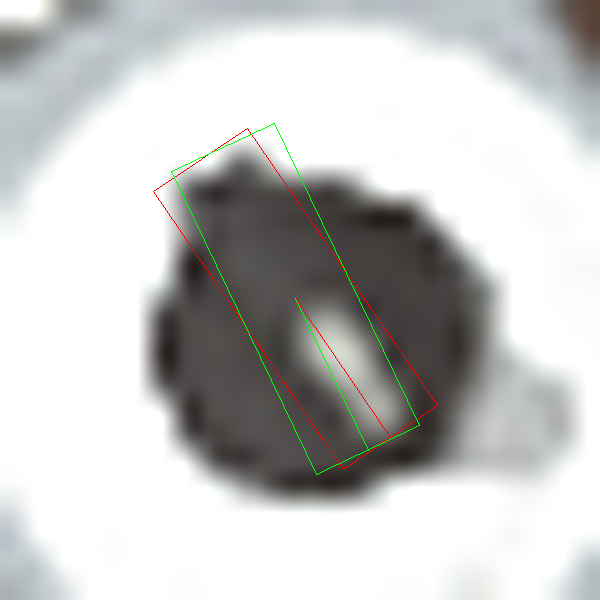

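```bash
python3 - <<'E'
from h import *
from scipy.optimize import least_squares
im=viewer.capture('top');cv2.imwrite('pics/top5.png',im[...,::-1])
g=cv2.cvtColor(im,cv2.COLOR_RGB2GRAY).astype(float);u,v=284,265
# render fit: line segment from p, angle, len,width, amp ; gaussian-ish pixel box via supersampling
ys,xs=np.mgrid[v-1:v+7,u-2:u+5]
S=(np.arange(8)+.5)/8-.5
def model(p):
    x0,y0,th,L,W,A,B,bl=p
    X=xs[...,None,None]+S[:,None];Y=ys[...,None,None]+S
    d=np.array([np.sin(th),np.cos(th)])
    a=(X-x0)*d[0]+(Y-y0)*d[1];b=(X-x0)*d[1]-(Y-y0)*d[0]
    sg=lambda t:1/(1+np.exp(-t/bl))
    return B+A*(sg(L/2-np.abs(a))*sg(W/2-np.abs(b))).mean((-1,-2))
f=lambda p:(model(p)-g[v-1:v+7,u-2:u+5]).ravel()
r=least_squares(f,[285.5,267.2,.5,5,1.3,150,68,.15],bounds=([280,260,-1,2,.4,50,50,.05],[290,275,1.5,9,3,300,90,.6]))
print(r.cost,r.x)
x0,y0,th,L=r.x[:4];d=np.array([np.sin(th),np.cos(th)])*L/2
w=px2w('top',[np.array([x0,y0])-d,np.array([x0,y0])+d],94);print(w);e=w[0]-w[1];print('yaw line',np.arctan2(e[1],e[0]),np.linalg.norm(e))
J=r.jac;print(np.sqrt(np.diag(np.linalg.inv(J.T@J))*2*r.cost/(f(r.x).size-8))[2])
# counter edges: subpixel lines via corners in refined way
cor=np.array([[205,38],[36,153],[180,360],[345,240]])*60/400+[284-30,265-30]
w=px2w('top',cor,50);
for i in range(4):
    e=w[(i+1)%4]-w[i];print(np.linalg.norm(e),np.arctan2(e[1],e[0])%(np.pi/2))
st=px2w('top',[(254+257*.15-.0,235+288*.15)],52);print(st,np.arctan2(191.8-st[0][1],510.5-st[0][0]))
E
```

```text
2873.2072309582923 [2.85468723e+02 2.67247664e+02 6.01419964e-01 5.18449455e+00
 1.78346933e+00 1.28504102e+02 6.89945455e+01 1.68921309e-01]
[[508.35531874 189.70747731  94.        ]
 [494.80807904 180.88971898  94.        ]]
yaw line 0.5770003910047595 16.164175363584352
0.02713690267436585
97.52539402066594 0.5863038997854786
121.05841847482901 0.5885702325431832
96.1681886726185 0.6105644250061355
118.73044515541288 0.5769451985873842
[[473.38901235 165.64484777  52.        ]] 0.613928085741138
```

The white line measures yaw 0.577 ± 0.03, the counter edges give about 0.58–0.60, and the stop was felt at 0.58, so the reset knob is at zero. Next is the index head.

Emit:
play_rows --commands '[{"offset": [-0.04,0.0153,0],"twist": 0},{"offset": [-0.04,0.0153,0],"twist": 0},{"offset": [-0.04,0.0153,0],"twist": 0},{"offset": [-0.04,0.0153,0],"twist": 0},{"offset": [-0.04,0.0153,0],"twist": 0}]'

```text
time: 8.95
tool_pos: [518.0, -164.9, 366.1]
tcp_rot: [-3.142, -0.0, 0.621]
contact_force: [0.8, -0.5, 0.8]
grip_width: 91.7
```

Emit:
play_rows --commands '[{"offset": [-0.04,0.0153,0],"twist": 0},{"offset": [-0.04,0.0153,0],"twist": 0},{"offset": [-0.04,0.0153,0],"twist": 6.5},{"offset": [0,0,0],"twist": 6.5},{"offset": [0,0,0],"twist": 6.4}]'

```text
time: 9.45
tool_pos: [447.5, -272.1, 366.0]
tcp_rot: [-3.141, -0.0, 0.274]
contact_force: [0.8, -0.5, 0.1]
grip_width: 91.5
```

Emit:
play_rows --commands '[{"offset": [0,0,0.03],"twist": 0},{"offset": [0,0,0.03],"twist": 0},{"offset": [0,0,0],"twist": 0}]'

```text
time: 9.75
tool_pos: [447.4, -270.3, 302.8]
tcp_rot: [-3.135, 0.004, 0.282]
contact_force: [-0.5, 0.2, 0.6]
grip_width: 91.5
```

```bash
python3 s.py
```

```text
[-0.5   0.23  0.55] [ 0.07   0.046 -0.033] 91.54 [ 447.4 -270.3  302.8] [-3.1352  0.0041  0.2817] 0.599 0.012
```

Emit:
play_rows --commands '[{"offset": [0,0,0.03],"twist": 0},{"offset": [0,0,0],"twist": 0},{"offset": [0,0,0],"twist": 0}]'

```text
time: 10.05
tool_pos: [448.6, -272.1, 277.0]
tcp_rot: [3.141, -0.0, 0.281]
contact_force: [-0.3, 0.9, 0.7]
grip_width: 91.8
```

```bash
python3 s.py;python3 - <<'E'
from h import *
for n,u,v in(("scene",236,170),):
    im=viewer.capture(n);cv2.imwrite(f'pics/{n}6.png',cv2.resize(im[v-50:v+50,u-60:u+60,::-1],(720,600),interpolation=cv2.INTER_CUBIC))
E
```

```text
[-0.29  0.94  0.69] [ 0.011 -0.001 -0.013] 91.76 [ 448.6 -272.1  277. ] [ 3.1414e+00 -2.0000e-04  2.8100e-01] 0.598 0.001
```

View pics/scene6.png

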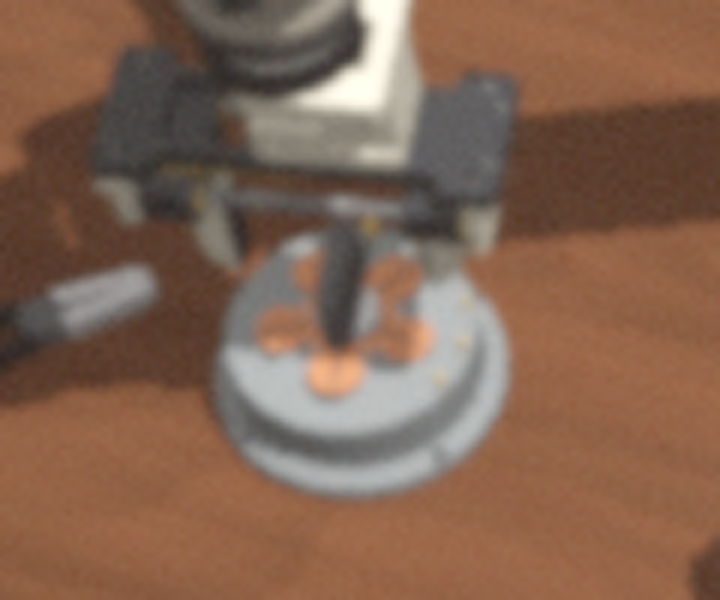

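The jaws straddle the bar at crop (340,290), parallel to it. I'm making a 2.6 mm side correction and lowering.

Emit:
play_rows --commands '[{"offset": [-0.0007,0.0026,0.02],"twist": 0},{"offset": [0,0,0.0135],"twist": 0},{"offset": [0,0,0],"twist": 0}]'

```text
time: 10.4
tool_pos: [448.3, -275.1, 242.4]
tcp_rot: [-3.141, 0.0, 0.28]
contact_force: [-0.3, -0.3, 0.2]
grip_width: 92.0
```

Emit:
play_rows --commands '[{"offset": [0,0,0],"twist": 0},{"offset": [0,0,0],"twist": 0},{"offset": [0,0,0],"twist": 0},{"offset": [0,0,0],"twist": 0},{"offset": [0,0,0],"twist": 0}]' --jaw 255

```text
time: 10.9
tool_pos: [448.4, -275.3, 242.6]
tcp_rot: [3.141, -0.0, 0.28]
contact_force: [0.3, 0.5, -1.0]
grip_width: 56.4
```

Emit:
play_rows --commands '[{"offset": [0,0,0],"twist": 0},{"offset": [0,0,0],"twist": 0},{"offset": [0,0,0],"twist": 0},{"offset": [0,0,0],"twist": 0},{"offset": [0,0,0],"twist": 0}]'

```text
time: 11.4
tool_pos: [448.4, -275.3, 242.2]
tcp_rot: [3.142, 0.0, 0.28]
contact_force: [-0.4, -0.2, 0.2]
grip_width: 16.6
```

Emit:
play_rows --commands '[{"offset": [0,0,0],"twist": 0},{"offset": [0,0,0],"twist": 0},{"offset": [0,0,0],"twist": 0},{"offset": [0,0,0],"twist": 0}]'

```text
time: 11.8
tool_pos: [448.3, -275.3, 242.2]
tcp_rot: [-3.142, 0.0, 0.28]
contact_force: [-0.2, -0.7, 0.4]
grip_width: 13.8
```

```bash
python3 s.py
```

```text
[-0.16 -0.67  0.41] [ 0.143  0.061 -0.049] 13.84 [ 448.3 -275.3  242.2] [-3.1415  0.      0.28  ] 0.594 -0.066
```

Gripped at 13.8 mm with negligible side load, and yaw 0.280 matches zero. Turning 72° clockwise, to yaw −0.977.

Emit:
play_rows --commands '[{"offset": [0,0,0],"twist": 6},{"offset": [0,0,0],"twist": 6},{"offset": [0,0,0],"twist": 6},{"offset": [0,0,0],"twist": 6},{"offset": [0,0,0],"twist": 0}]'

```text
time: 12.3
tool_pos: [448.3, -274.7, 242.2]
tcp_rot: [-3.14, 0.001, -0.139]
contact_force: [0.7, 5.0, 2.1]
grip_width: 14.0
```

```bash
python3 s.py
```

```text
[0.68 4.99 2.06] [ 0.717 -0.108  0.135] 14.01 [ 448.3 -274.7  242.2] [-3.1404e+00  6.0000e-04 -1.3930e-01] 1.014 1.247
```

Emit:
play_rows --commands '[{"offset": [0,0,0],"twist": 6},{"offset": [0,0,0],"twist": 6},{"offset": [0,0,0],"twist": 6},{"offset": [0,0,0],"twist": 6},{"offset": [0,0,0],"twist": 0}]'

```text
time: 12.8
tool_pos: [448.5, -274.1, 242.2]
tcp_rot: [-3.14, 0.001, -0.557]
contact_force: [2.7, 8.3, 2.8]
grip_width: 13.9
```

```bash
python3 s.py
```

```text
[2.74 8.29 2.82] [ 1.253 -0.323  0.191] 13.87 [ 448.5 -274.1  242.2] [-3.1397e+00  1.4000e-03 -5.5710e-01] 1.432 1.102
```

Emit:
play_rows --commands '[{"offset": [0,0,0],"twist": 6},{"offset": [0,0,0],"twist": 6},{"offset": [0,0,0],"twist": 6},{"offset": [0,0,0],"twist": 2},{"offset": [0,0,0],"twist": 0}]'

```text
time: 13.3
tool_pos: [448.8, -273.8, 242.2]
tcp_rot: [-3.139, 0.002, -0.905]
contact_force: [4.6, 10.6, 2.6]
grip_width: 14.2
```

```bash
python3 s.py
```

```text
[ 4.55 10.59  2.6 ] [ 1.658 -0.679  0.133] 14.19 [ 448.8 -273.8  242.2] [-3.1393e+00  1.9000e-03 -9.0460e-01] 1.779 0.432
```

Emit:
play_rows --commands '[{"offset": [-0.0007,-0.0015,0],"twist": 2},{"offset": [0,0,0],"twist": 2},{"offset": [0,0,0],"twist": 0},{"offset": [0,0,0],"twist": 0}]'

```text
time: 13.7
tool_pos: [449.1, -273.3, 242.2]
tcp_rot: [-3.141, 0.001, -0.973]
contact_force: [0.6, 6.3, 2.0]
grip_width: 14.0
```

```bash
python3 s.py; python3 - <<'E'
from h import *
a=[]
for n,u,v in(("top",431,284),("scene",236,175),):
    im=viewer.capture(n);cv2.imwrite(f'pics/{n}7.png',im[...,::-1]);a.append(cv2.resize(im[v-32:v+32,u-32:u+32,::-1],(400,400),interpolation=cv2.INTER_CUBIC))
cv2.imwrite(f'pics/z7.png',np.hstack(a))
E
```

```text
[0.61 6.26 2.01] [ 0.935 -0.181  0.18 ] 13.96 [ 449.1 -273.3  242.2] [-3.1412e+00  1.0000e-03 -9.7310e-01] 1.851 0.157
```

View pics/z7.png

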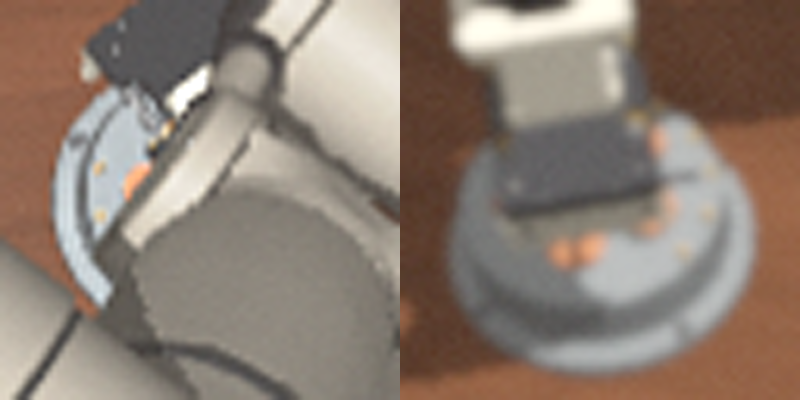

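```bash
python3 - <<'E'
from h import *
im=cv2.imread('pics/scene7.png');u,v=272,170
cr=cv2.resize(im[v-16:v+16,u-20:u+20],(750,600),interpolation=cv2.INTER_CUBIC);o=cr.copy()
h=(448.7,-274.5,.28)
for d,col in((66,(255,0,0)),(72,(0,255,0)),(78,(0,0,255))):
    a=h[2]+np.pi-np.radians(d)
    q=((w2px('scene',[[h[0]+r*np.cos(a),h[1]+r*np.sin(a),48] for r in(30,59)])-[u-20,v-16]+.5)*18.75).astype(int)
    cv2.line(o,tuple(map(int,q[0])),tuple(map(int,q[1])),col,1)
cv2.imwrite('pics/z8.png',cv2.resize(np.hstack([cr,o]),(800,320)))
E
```

```text
(no output)
```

View pics/z8.png

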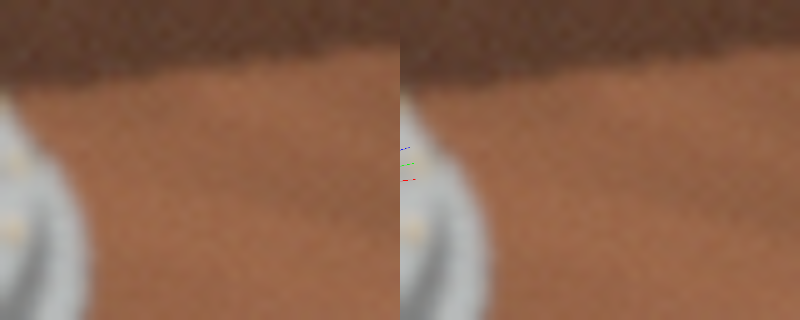

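```bash
python3 - <<'E'
from h import *
im=cv2.imread('pics/scene7.png');u,v=250,172
cr=cv2.resize(im[v-12:v+12,u-12:u+12],(600,600),interpolation=cv2.INTER_CUBIC);o=cr.copy()
h=(448.7,-274.5,.28)
for d,col in((66,(255,0,0)),(72,(0,255,0)),(78,(0,0,255))):
    a=h[2]+np.pi-np.radians(d)
    q=((w2px('scene',[[h[0]+r*np.cos(a),h[1]+r*np.sin(a),48] for r in(30,59)])-[u-12,v-12]+.5)*25).astype(int)
    cv2.line(o,tuple(map(int,q[0])),tuple(map(int,q[1])),col,1)
cv2.imwrite('pics/z9.png',cv2.resize(np.hstack([cr,o]),(800,400)))
E
```

```text
(no output)
```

View pics/z9.png

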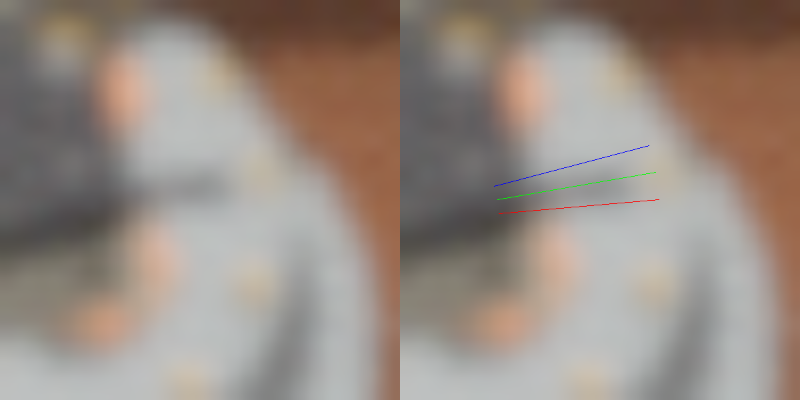

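The pointer lies on the 72° line, at the third pin (crop (655,172)). I'm adding a 0.4° trim, then holding to check that it stays put.

Emit:
play_rows --commands '[{"offset": [0,0,0],"twist": 0.4},{"offset": [0,0,0],"twist": 0},{"offset": [0,0,0],"twist": 0},{"offset": [0,0,0],"twist": 0},{"offset": [0,0,0],"twist": 0}]'

```text
time: 14.3
tool_pos: [449.1, -273.3, 242.2]
tcp_rot: [-3.141, 0.001, -0.98]
contact_force: [0.9, 5.5, 2.2]
grip_width: 13.8
```

Emit:
play_rows --commands '[{"offset": [0,0,0],"twist": 0},{"offset": [0,0,0],"twist": 0},{"offset": [0,0,0],"twist": 0},{"offset": [0,0,0],"twist": 0},{"offset": [0,0,0],"twist": 0}]'

```text
time: 14.8
tool_pos: [449.1, -273.3, 242.2]
tcp_rot: [-3.141, 0.001, -0.98]
contact_force: [0.4, 6.0, 1.6]
grip_width: 14.1
```

```bash
python3 s.py; python3 - <<'E'
from h import *
im=viewer.capture('scene')[...,::-1];u,v=250,172
cr=cv2.resize(im[v-12:v+12,u-12:u+12],(480,480),interpolation=cv2.INTER_CUBIC)
cv2.imwrite('pics/za.png',cr);cv2.imwrite('pics/scenea.png',im)
E
```

```text
[0.38 6.01 1.62] [ 0.997 -0.133  0.188] 14.09 [ 449.1 -273.3  242.2] [-3.1412e+00  1.0000e-03 -9.8010e-01] 1.858 0.146
```

View pics/za.png

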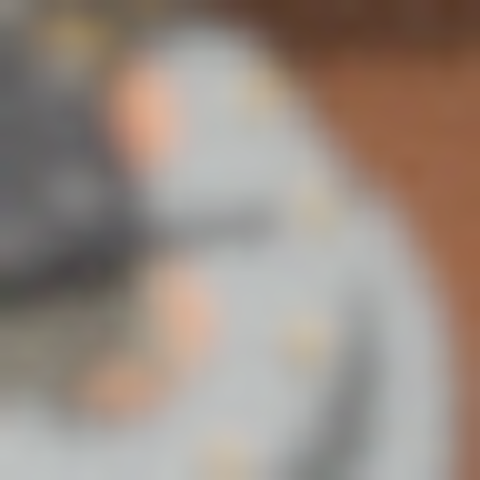

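View pics/scenea.png

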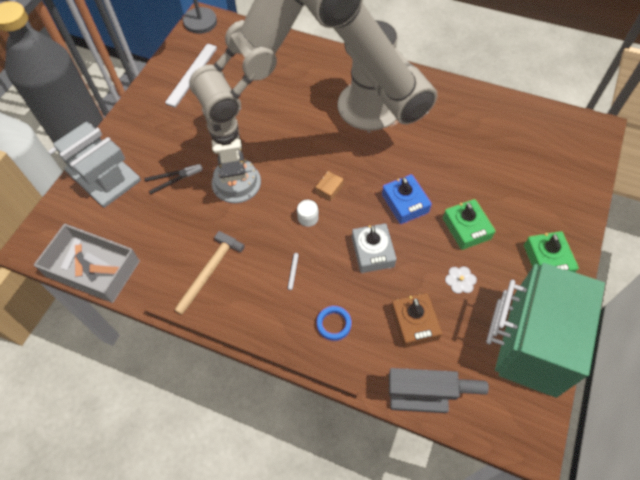

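The pointer at crop (270,220) aims at the third pin (315,207), with the fourth at (305,340). The bystanders are where they were, and the hold is steady. I'm handing in.

```bash
python3 -c "
from h import *
print(ticket.close_job())"
```

```text
the job is handed in; nothing more can be done
None
```

I finished both steps in order and handed the job in at about 15 s of the 58 s allowed; no verdict is reported.

- **Reset knob:** I turned it anticlockwise until it met the solid stop, where the moment jumped to about −0.7 N·m at yaw 0.58. I then let go. Afterwards its white line measured yaw 0.577 ± 0.03, against 0.58–0.60 for the counter's edges and 0.61 for its zero stud.
- **Index knob:** I turned it 72.2° clockwise by the tool angle (third click is 72.0°), and it is still held in the gripper. It stayed steady for 1 s with a resisting moment of about 0.19 N·m, and in the scene view the pointer aims at the third pin.
- **Side loads:** Neither grip was perfectly centred. There was 5–11 N of side force while turning, partly relieved each time, and about 6 N remains on the index knob.
- **Bystanders:** In the last scene picture, everything else on the bench looks unmoved.

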